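Load the spring gauge with its weight and hold it in the green band

TASK

Gently set the steel weight upright in the middle of the spring gauge's blue domed cap and let go, so that it balances there by itself with the gripper clear of it. Then press down on the weight with the fingers, smoothly and without reaching the stop, until the cap has gone in 18 mm, red pointer in the green band, hold it there for at least three seconds and finish while still holding it so: do not let go at the end. Leave the other things on the desk alone.

Things in the scene. Friction and masses are not known exactly. Their poses are not given: they have to be found in the camera images.
- gauge: Spring gauge, fixed to the desk: dark round steel base, radius 42 mm, 10 mm high, with a blue spring-loaded cap in its middle. At the base's own -y side, 50 mm from the middle, stands a small white scale post, 14 x 6 mm, its top 52 mm above the desk, with a green band and below it a red stop line. Origin: centre of the underside, on the desk; z up.
- gauge_top (a point): Highest point, at the centre, of the gauge's blue domed cap; moves down with the cap. It is 65 mm above the desk with nothing on it. The cap is 52 mm across, its top a smooth low dome: 11 mm of rise from edge to centre, radius of curvature about 61 mm at the top. A thing put down within some 5 mm of the centre balances; it may rock a little before it rests.
- gauge_cap (a joint): Travel of the cap straight down, m: 0 free, grows as pressed, hard stop at 0.026. Spring: 0.6 N to start, then 0.6 N more for each mm (about 11.4 N at 0.018, of which the weight itself gives 2.3 to 3.6 N, the fingers the rest). At 0.018 the red pointer is in the middle of the green band, which spans 0.015 to 0.021. The weight alone sinks it 3 to 5 mm.
- weight: Bright turned steel weight, a plain upright cylinder 41 mm in diameter and 28 mm tall, flat top and underside, about 0.29 kg (somewhat varying). Origin: centre of its underside; z up through its top. Starts standing on the desk about 11 cm from the gauge's centre.
- screen_edge (a point): Obstacle, fixed: lower far right corner of the monitor screen, 100 mm above the desk. The screen, up to 425 mm high, runs from here toward the robot and to the left (45 degrees between -x and +y) for 0.54 m, so the work lies right of it. A carton 415 mm tall also stands on the desk from x = 0.52 away from the robot, y = -0.365 to -0.49. Approach from above.
- bottle: Bystander: white bottle with an orange cap, 44 mm across, 84 mm tall. Origin: centre of its underside.
- cap_lens: Bystander: flat black lens cap, 53 mm across, 10 mm high. Origin: centre of its underside.

How it is judged:
By the outcome, as a careful person would: the job done as asked, in the order asked, and still so for the second after the job is handed in, while the arm keeps its last pose, push and grip.
It also fails if it takes over 53 s, if anything falls off the work surface, if the arm or the gripper's body presses on something with over 40 N, if the wrist force passes 120 N, or if a joint passes its speed limit or range.

ROBOT

A 7-joint arm with a two-finger parallel gripper is mounted at the origin on the work surface; the furniture and walls round the work are solid. World frame = base frame: x ahead of the robot, y to its left, z up, the work surface at z = 0. Lengths are in m, angles in rad, forces in N, time in s.
With the tool pointing down it reaches from about 0.4 to 0.875 m from the base axis. Payload 6.5 kg.
Tool frame: the origin (TCP) lies midway between the tips of the shut fingers; the grasp point (between the pads) lies 19 mm behind it (manip.grasp_offset is the z of the grasp point in the tool frame, in m); z points along the fingers, y is the line along which they close (so a half turn about z gives the same grasp; the last joint's range is limited). The gripper opens to 85 mm and grips with 20 to 120 N. Pads are 22 mm wide; open, the fingers measure 114 mm over their backs; the gripper's body (76 mm by 85 mm) begins 54 mm behind the grasp point. The pads swing forward as they close: fully open they stand 13 mm farther back than shut.
Start: joints at [-1.412, 0.536, -0.004, 1.538, 0.003, 1.067, -0.071], TCP at [0.145, 0.634, 0.231] pointing down, gripper open.
Joint ranges: [-2.7, 2.7], [-0.37, 2.16], [-1.27, 1.26], [0.24, 2.4], [-1.31, 4.45], [0.19, 1.91], [-2.76, 2.76]. Speed limits (rad/s): [2.39, 2.39, 3.14, 3.14, 3.14, 3.14, 3.14].

INTERFACE

Orientations are given as a unit quaternion [w, x, y, z].
In Python, from rig import manip, camrig gives the robot as it stands (manip), with the cameras (camrig).
- The arm moves only by the shell command python3 nudge.py 'ROWS' [OPENING] [FORCE]. ROWS is rows parted by semicolons, their numbers by spaces, 1 to 12 of them, each of 6 numbers: dx, dy, dz in m, then a rotation vector rx, ry, rz in rad; each row shifts and turns the commanded pose from where the row before left it, along the tool's axes as they then stand; what a row does not reach is not made up. A row lasts 1/8 s, in which the tool goes at most 0.0625 m and 0.188 rad, less where a joint would pass 70% of its speed; a pose out of reach is approached as far as the arm can. OPENING is the finger opening in m, set as the command begins (- or left out keeps the last). The fingers move at their own pace and stop on an object; FORCE is the grip in N (left out, the last holds). Time passes only in rows, so rows that do not move let the fingers close. It prints the time, the measured TCP pose, the force, the opening and the grip force at its end.
- manip.observe(): the state, without advancing time (a new reading comes with each control period).
- camrig.capture(name): name is "scene" or "top"; returns a dict with "img" (480x640x3 uint8, blue, green, red), "mtx" (3x3 intrinsics, pixels), "origin" and "attitude" of the camera in the world. Camera axes: x right, y up, looking along -z (the intrinsics and any distortion apply to the point x, -y, -z); pixel columns grow to the right and rows downward; lengths in m; the calibration is good to about 2 mm. A picture is of the moment at which its call begins. There is no depth.
- manip.close_job(): hands the job in; it is judged then, once.
The state is a dict: "time_s": time; "joint_positions": joint angles; "qvel": joint speeds; "tau": joint torques, N m; "ee_pos": TCP position; "ee_rot": TCP orientation; "force": force on the tool from outside, world axes, zero at the start; "moment": the same for the moment, N m; "finger_gap": finger opening in m; "finger_force": force on a finger pad.
Only numpy, scipy, OpenCV 4.12 (cv2) and the standard library are available. Lean on these libraries where they do the work, as an engineer would, in place of code of your own. Each camera call takes 0.05 s, during which the arm holds its last target. There are 200 camera calls.

## Working session

There is one attempt and no reset: what is moved stays moved. The work goes in short steps, Python scripts to look and compute and a shell command to move; the robot and the scene stay as the last step left them, time stands still between calls to the robot, and variables do not carry over. Pictures are saved under pics/ and viewed, at most 10 in all, crops included, and the job is handed in when it is done.

```bash
ls; mkdir -p pics; python3 - <<'E'
from rig import manip, camrig
import cv2
o=manip.observe()
for k in o: print(k,o[k])
print(manip.grasp_offset)
for n in("scene","top"):
    c=camrig.capture(n); cv2.imwrite(f"pics/{n}0.png",c["img"]); print(n,c["mtx"],c["origin"],c["attitude"],[k for k in c])
E
```

```text
nudge.py
pics
rig.py
time_s 0.0
joint_positions [-1.41217688  0.53716989 -0.0044353   1.53886233  0.00259582  1.06729872
 -0.07115921]
qvel [-0.0003384  -0.00061018  0.00010201  0.00051711 -0.00052445 -0.00028385
  0.00020706]
tau [-2.11384804e-04 -5.83415437e+01  1.04807060e+00 -2.59099889e+01
  1.21983635e-02  1.00094444e-02  1.27149977e-05]
ee_pos [0.14478332 0.63302635 0.23041491]
ee_rot [-3.47092488e-05  1.12119519e-01  9.93694351e-01 -8.65575702e-04]
force [0.30941948 0.26440383 0.4129213 ]
moment [ 0.04229366 -0.00383811  0.02339875]
finger_force 0.0
finger_gap 0.0857979116795494
-0.0187
scene [[474.34984385   0.         320.75920183]
 [  0.         474.34984385 234.76559241]
 [  0.           0.           1.        ]] [ 0.0359292  -0.88248208  0.50924669] [ 0.8142644   0.47745663 -0.1700013  -0.28303395] ['img', 'mtx', 'origin', 'attitude']
top [[465.84981314   0.         323.51362348]
 [  0.         465.84981314 238.88074482]
 [  0.           0.           1.        ]] [ 0.44567846 -0.30564183  0.95875818] [-0.70014045 -0.02528737  0.03760098  0.71256584] ['img', 'mtx', 'origin', 'attitude']
```

View pics/scene0.png

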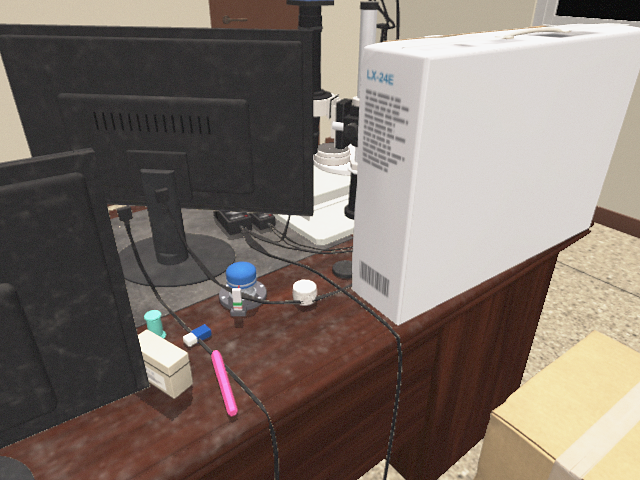

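View pics/top0.png

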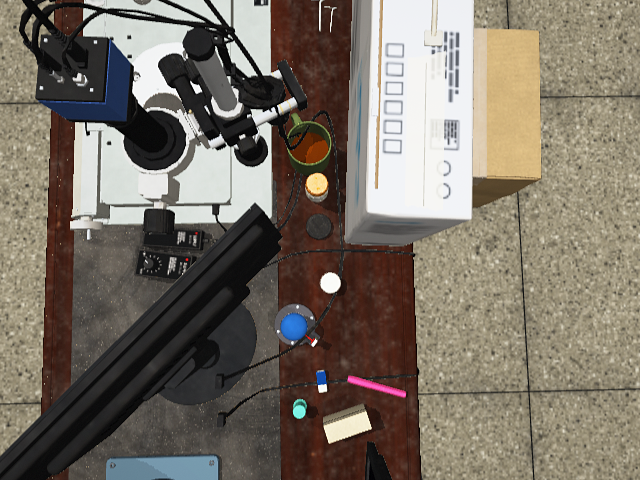

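Scene view: gauge cap (240,275), weight (304,292), lens cap (345,269). Top view: cap (294,326), weight (331,283), lens cap (319,227), bottle (317,187), scale post (312,340), screen corner about (280,240).

```bash
cat > h.py <<'E'
import numpy as np,cv2
from scipy.spatial.transform import Rotation as R
def rot(q): return R.from_quat(np.roll(q,-1))
def ray(c,px):
    d=np.linalg.inv(c["mtx"])@np.array([px[0],px[1],1.]); return np.array(c["origin"]),rot(c["attitude"]).apply([d[0],-d[1],-d[2]])
def plane(c,px,z):
    o,d=ray(c,px); return o+d*(z-o[2])/d[2]
def proj(c,p):
    v=rot(c["attitude"]).inv().apply(np.array(p)-c["origin"]); u=c["mtx"]@np.array([v[0],-v[1],-v[2]]); return u[:2]/u[2]
def tri(c1,p1,c2,p2):
    o,d=ray(c1,p1);q,e=ray(c2,p2); s=np.linalg.lstsq(np.c_[d,-e],q-o,rcond=None)[0]
    a,b=o+s[0]*d,q+s[1]*e; return (a+b)/2,np.linalg.norm(a-b)
def blob(img,lo,hi,box):
    m=cv2.inRange(cv2.cvtColor(img,cv2.COLOR_BGR2HSV),lo,hi); k=np.zeros_like(m); x0,y0,x1,y1=box; k[y0:y1,x0:x1]=m[y0:y1,x0:x1]
    n,l,st,ce=cv2.connectedComponentsWithStats(k); i=1+np.argmax(st[1:,4]); 
    return ce[i],st[i],(l==i).astype(np.uint8)
E
python3 - <<'E'
from h import *; from rig import manip, camrig
T=camrig.capture("top");S=camrig.capture("scene")
print(rot(T["attitude"]).as_matrix().round(2).tolist())
B=((100,120,60),(125,255,255)); W=((0,0,190),(180,60,255))
for nm,r,bt,bs in(("cap",B,(270,300,318,350),(220,255,265,290)),("weight",((0,0,150),(180,70,255)),(315,268,345,298),(285,275,322,308))):
    a=blob(T["img"],*r,bt);b=blob(S["img"],*r,bs); print(nm,a[0],a[1],b[0],b[1],tri(T,a[0],S,b[0]))
    for z in(0,.028,.054,.065): print(z,plane(T,a[0],z).round(4))
for nm,p,z in(("corner",(280,240),.1),("cornerhi",(280,240),.425),("screenlo",(0,475),.425),("bottle",(317,185),.084),("lens",(319,227),.01),("carton",(345,240),.0),("cartontop",(470,220),.415),("post",(312,340),.05),("scope",(300,75),.3)): print(nm,plane(T,p,z).round(3))
cr=lambda i,x,y,w,h:cv2.resize(i[y:y+h,x:x+w],None,fx=5,fy=5,interpolation=2)
cv2.imwrite("pics/crop.png",np.vstack([cr(T["img"],250,255,120,60)*1,cr(S["img"],210,250,120,60)]))
E
```

```text
[[-0.02, 1.0, -0.09], [-1.0, -0.02, 0.02], [0.02, 0.09, 1.0]]
cap [293.58361775 326.32593857] [280 313  28  27 586] [240.63028169 272.86091549] [226 262  30  23 568] (array([ 0.35813286, -0.26121063,  0.05059177]), np.float64(0.0013414391609167461))
0 [ 0.3539 -0.2591  0.    ]
0.028 [ 0.3565 -0.2605  0.028 ]
0.054 [ 0.359  -0.2617  0.054 ]
0.065 [ 0.3601 -0.2623  0.065 ]
weight [330.05341246 282.40356083] [320 272  21  21 337] [304.48702595 290.9241517 ] [293 279  24  26 501] (array([ 0.44102044, -0.33414996,  0.01686185]), np.float64(0.000821114850181624))
0 [ 0.4413 -0.3349  0.    ]
0.028 [ 0.4414 -0.3341  0.028 ]
0.054 [ 0.4415 -0.3333  0.054 ]
0.065 [ 0.4416 -0.3329  0.065 ]
corner [ 0.521 -0.241  0.1  ]
cornerhi [ 0.493 -0.265  0.425]
screenlo [0.241 0.042 0.425]
bottle [ 0.627 -0.311  0.084]
lens [ 0.555 -0.314  0.01 ]
carton [ 0.528 -0.368  0.   ]
cartontop [ 0.514 -0.489  0.415]
post [ 0.332 -0.297  0.05 ]
scope [ 0.746 -0.288  0.3  ]
```

View pics/crop.png

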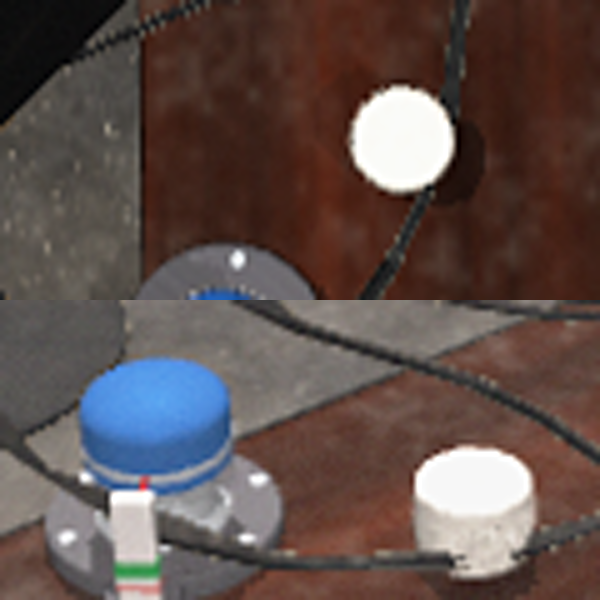

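Crop: the weight is an upright disc (its top face centre is about (330,282) in top and (305,286) in scene). The cap is clean, with the red pointer above the green band on the post, which faces the scene camera.

```bash
python3 - <<'E'
from h import *; from rig import manip, camrig
T=camrig.capture("top");S=camrig.capture("scene")
print(tri(T,(330.05,282.4),S,(305,286.2)))
for p in((0,0,0),(0,0,.3),(.14,.14,.425),(.521,-.241,.1),(.145,.634,.23)): print(p,proj(T,p).round(),proj(S,p).round())
for z in(.1,.3): print([plane(S,(60,300),z).round(2),plane(S,(130,380),z).round(2),plane(S,(90,150),z).round(2)])
print(plane(T,(375,445),.0),plane(T,(375,445),.3),ray(S,(90,155))[1])
E
```

```text
(array([ 0.441535  , -0.33417562,  0.02675255]), np.float64(0.0003191114865787283))
(0, 0, 0) [163. 512.] [-12. 302.]
(0, 0, 0.3) [ 88. 626.] [-82. 134.]
(0.14, 0.14, 0.425) [-98. 576.] [-11.  26.]
(0.521, -0.241, 0.1) [280. 240.] [309. 217.]
(0.145, 0.634, 0.23) [-323.  498.] [-12.  92.]
[array([ 0.09, -0.23,  0.1 ]), array([ 0.11, -0.44,  0.1 ]), array([0.31, 0.41, 0.1 ])]
[array([ 0.06, -0.55,  0.3 ]), array([ 0.07, -0.66,  0.3 ]), array([ 0.17, -0.22,  0.3 ])]
[ 0.11728056 -0.41812146  0.        ] [ 0.22003783 -0.38292605  0.3       ] [ 0.21692071  1.04907046 -0.34253648]
```

```bash
python3 nudge.py '0 0 -0.06 0 0 0;0 -0.01 -0.06 0 0 0;0 -0.02 -0.058 0 0 0;0 -0.03 -0.05 0 0 0;0 -0.03 -0.05 0 0 0;0 -0.03 -0.04 0 0 0'
```

```text
time_s: 1.05
ee_pos: [0.118, 0.5157, 0.5516]
ee_rot: [0.0, 0.112, 0.994, 0.001]
force: [-0.0, 0.9, 0.2]
finger_gap: 0.0851
finger_force: 0.0
```

```bash
python3 -c "
from h import *; from rig import manip, camrig
T=camrig.capture('top');S=camrig.capture('scene')
print(tri(T,(370,443),S,(92,150)))"
python3 nudge.py '0 0 0 0 0 0.056;-0.06 0 0 0 0 0.113;-0.06 0 0 0 0 0.113;-0.06 0 0 0 0 0.113;-0.06 0 0 0 0 0.113;-0.06 0 0 0 0 0.113;-0.06 0 0 0 0 0.113;-0.06 0 0 0 0 0.113;-0.06 0 0 0 0 0.113'
```

```text
(array([ 0.18873336, -0.36217556,  0.32820537]), np.float64(0.08628626762435515))
time_s: 2.28
ee_pos: [0.4811, 0.2247, 0.5485]
ee_rot: [-0.0, 0.56, 0.829, -0.0]
force: [0.9, 0.3, -0.2]
finger_gap: 0.0854
finger_force: 0.0
```

```bash
python3 nudge.py '-0.06 0 0 0 0 0.113;-0.06 0 0 0 0 0.113;-0.06 0 0 0 0 0.113;-0.06 0 0 0 0 0.113;-0.06 0 0 0 0 0.113;-0.06 0 0 0 0 0.113;-0.06 0 0 0 0 0.113;-0.06 0 0 0 0 0.113;-0.06 0 0 0 0 0.113;0 0 0 0 0 0'
cat > go.py <<'E'
import sys; from h import *; from rig import manip, camrig
o=manip.observe(); t=np.array(list(map(float,sys.argv[1:4])))
r=rot(o["ee_rot"]); print("now",o["ee_pos"].round(4),"y-axis deg",np.degrees(np.arctan2(*r.apply([0,1,0])[1::-1])).round(2),"zaxis",r.apply([0,0,1]).round(4)); print("tool delta",r.inv().apply(t-o["ee_pos"]).round(4),"F",o["force"].round(2),"j",o["joint_positions"].round(2))
E
python3 go.py 0.4415 -0.3342 0.1
```

```text
time_s: 3.52
ee_pos: [0.4422, -0.2949, 0.5495]
ee_rot: [0.001, 0.894, 0.448, -0.0]
force: [0.3, 1.4, 0.3]
finger_gap: 0.0854
finger_force: 0.0
now [ 0.4422 -0.2949  0.5495] y-axis deg -36.79 zaxis [-3.0e-04 -1.6e-03 -1.0e+00]
tool delta [-0.0312  0.0227  0.4496] F [0.28 1.38 0.3 ] j [-0.21  0.21  0.91  1.35 -0.16  1.66  0.03]
```

```bash
python3 nudge.py '-0.03 0.022 0.02 0 0 0;0 0 0.05 0 0 0;0 0 0.05 0 0 0;0 0 0.05 0 0 0;0 0 0.05 0 0 0;0 0 0.05 0 0 0;0 0 0.05 0 0 0;0 0 0.05 0 0 0;0 0 0.04 0 0 0;0 0 0 0 0 0;0 0 0 0 0 0'
python3 go.py 0.4415 -0.3342 0.0
python3 -c "
from h import *; from rig import manip, camrig
cv2.imwrite('pics/s1.png',camrig.capture('scene')['img'])"
```

```text
time_s: 4.9
ee_pos: [0.4469, -0.3276, 0.1405]
ee_rot: [0.001, 0.891, 0.453, 0.0]
force: [0.2, 0.0, 0.9]
finger_gap: 0.0858
finger_force: 0.0
now [ 0.4469 -0.3276  0.1405] y-axis deg -36.12 zaxis [ 0.0012 -0.001  -1.    ]
tool delta [-0.0085 -0.0007  0.1405] F [0.2  0.01 0.89] j [ 0.03  0.59  0.7   1.9  -0.51  0.84  0.37]
```

View pics/s1.png

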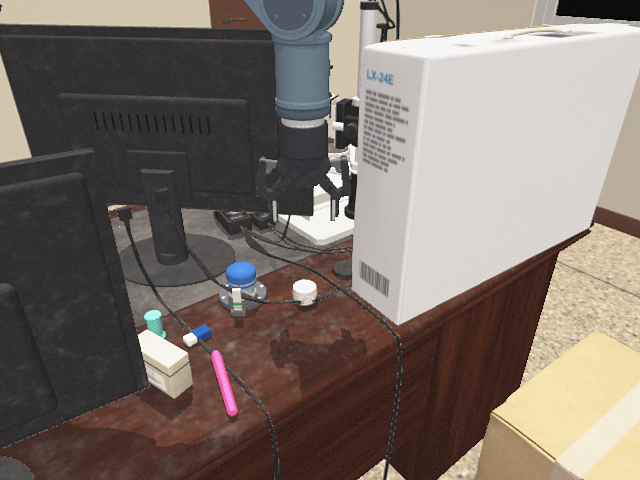

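The view shows the open gripper hanging upright above the weight (304,292), clear of the screen and carton, with nothing disturbed.

```bash
python3 nudge.py '-0.0085 -0.0007 0.03 0 0 0;0 0 0.04 0 0 0;0 0 0.03 0 0 0;0 0 0 0 0 0;0 0 0 0 0 0'
python3 go.py 0.4415 -0.3342 0.001
```

```text
time_s: 5.58
ee_pos: [0.4417, -0.3346, 0.0413]
ee_rot: [0.001, 0.892, 0.453, 0.001]
force: [0.8, 0.1, 0.6]
finger_gap: 0.0855
finger_force: 0.0
now [ 0.4417 -0.3346  0.0413] y-axis deg -36.15 zaxis [ 0.0026 -0.0017 -1.    ]
tool delta [ 0.0002 -0.0006  0.0403] F [0.79 0.15 0.59] j [ 0.14  0.74  0.57  1.93 -0.64  0.66  0.49]
```

```bash
python3 nudge.py '0 0 0.02 0 0 0;0 0 0.012 0 0 0;0 0 0.008 0 0 0;0 0 0 0 0 0;0 0 0 0 0 0' 
python3 nudge.py '0 0 0 0 0 0;0 0 0 0 0 0;0 0 0 0 0 0;0 0 0 0 0 0;0 0 0 0 0 0;0 0 0 0 0 0' 0.036 30;python3 go.py 0.4415 -0.3342 0.001
```

```text
time_s: 6.2
ee_pos: [0.4405, -0.3339, -0.0005]
ee_rot: [0.0, 0.892, 0.453, 0.0]
force: [1.6, 0.5, -1.2]
finger_gap: 0.0856
finger_force: 0.0
time_s: 6.95
ee_pos: [0.4407, -0.3338, -0.0003]
ee_rot: [0.0, 0.892, 0.453, 0.0]
force: [0.2, 1.5, 5.6]
finger_gap: 0.0404
finger_force: 30.2
now [ 4.407e-01 -3.338e-01 -3.000e-04] y-axis deg -36.15 zaxis [ 5.e-04 -1.e-04 -1.e+00]
tool delta [ 0.0001  0.0009 -0.0013] F [0.16 1.48 5.63] j [ 0.19  0.8   0.51  1.93 -0.69  0.59  0.53]
```

```bash
python3 nudge.py '0 0 -0.01 0 0 0;0 0 -0.03 0 0 0;0 0 -0.04 0 0 0;0 0 -0.03 0 0 0;0 0 0 0 0 0;0 0 0 0 0 0;0 0 0 0 0 0;0 0 0 0 0 0;0 0 0 0 0 0'
python3 go.py 0.3585 -0.2612 0.11;python3 go.py 0.3585 -0.2612 0.11
```

```text
time_s: 8.07
ee_pos: [0.4402, -0.3336, 0.1088]
ee_rot: [-0.0, 0.892, 0.453, -0.0]
force: [-0.5, -0.2, -3.0]
finger_gap: 0.0403
finger_force: 31.2
now [ 0.4402 -0.3336  0.1088] y-axis deg -36.16 zaxis [-7.e-04  2.e-04 -1.e+00]
tool delta [ 0.0102 -0.1087 -0.0011] F [-0.48 -0.16 -3.  ] j [ 0.07  0.64  0.67  1.92 -0.55  0.78  0.42]
now [ 0.4402 -0.3336  0.1088] y-axis deg -36.16 zaxis [-7.e-04  2.e-04 -1.e+00]
tool delta [ 0.0102 -0.1087 -0.0011] F [-0.48 -0.16 -3.  ] j [ 0.07  0.64  0.67  1.92 -0.55  0.78  0.42]
```

```bash
python3 nudge.py '0.004 -0.03 0 0 0 0;0.003 -0.04 0 0 0 0;0.003 -0.03 0 0 0 0;0 -0.0087 0 0 0 0;0 0 0 0 0 0;0 0 0 0 0 0;0 0 0 0 0 0'
python3 go.py 0.3585 -0.2612 0.09;python3 -c "
from h import *; from rig import manip, camrig
S=camrig.capture('scene');T=camrig.capture('top')
cr=lambda i,x,y,w,h:cv2.resize(i[y:y+h,x:x+w],None,fx=5,fy=5,interpolation=2)
print(proj(S,(.3585,-.2612,.065)),proj(S,(.3585,-.2612,.109)),blob(S['img'],(100,120,60),(125,255,255),(220,245,265,295))[:2],blob(S['img'],(0,0,150),(180,70,255),(220,200,265,265))[:2])
cv2.imwrite('pics/h.png',np.hstack([cr(S['img'],200,190,80,120),cr(T['img'],255,280,80,120)]))"
```

```text
time_s: 8.95
ee_pos: [0.3594, -0.2622, 0.1094]
ee_rot: [0.001, 0.892, 0.453, 0.0]
force: [1.1, 0.7, -3.0]
finger_gap: 0.0401
finger_force: 31.4
now [ 0.3594 -0.2622  0.1094] y-axis deg -36.15 zaxis [ 5.e-04 -9.e-04 -1.e+00]
tool delta [ 0.0003 -0.0013  0.0194] F [ 1.07  0.69 -2.99] j [-0.04  0.48  0.7   2.19 -0.52  0.64  0.41]
[240.57598169 265.80175396] [238.58924847 243.68076115] (array([240.64323374, 272.84182777]), array([226, 262,  30,  23, 569], dtype=int32)) (array([238.86482085, 235.40879479]), array([225, 223,  30,  26, 614], dtype=int32))
```

View pics/h.png

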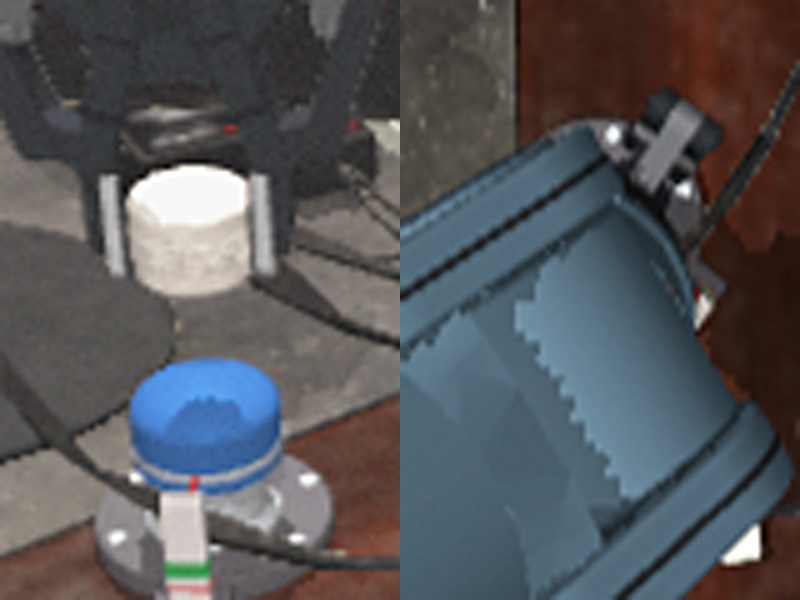

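Left crop (scene): the weight, upright at about (238,236), hangs over the cap at (241,273) and lines up with the vertical through its centre. Right crop (top): the arm hides the gauge.

```bash
python3 nudge.py '0.0003 -0.0013 0.015 0 0 0;0 0 0.015 0 0 0;0 0 0.008 0 0 0;0 0 0 0 0 0;0 0 0 0 0 0;0 0 0 0 0 0'
python3 go.py 0.3585 -0.2612 0.061
python3 -c "
from h import *; print()"
python3 nudge.py '0 0 0.002 0 0 0;0 0 0.002 0 0 0;0 0 0 0 0 0;0 0 0 0 0 0'; python3 go.py 0.3585 -0.2612 0.061
```

```text
time_s: 9.8
ee_pos: [0.358, -0.2606, 0.0716]
ee_rot: [0.0, 0.892, 0.453, 0.0]
force: [0.3, -0.0, -2.9]
finger_gap: 0.0403
finger_force: 31.3
now [ 0.358  -0.2606  0.0716] y-axis deg -36.15 zaxis [ 8.e-04 -3.e-04 -1.e+00]
tool delta [-0.0002  0.0007  0.0106] F [ 0.25 -0.   -2.85] j [ 0.03  0.55  0.62  2.2  -0.61  0.56  0.48]

time_s: 10.3
ee_pos: [0.3577, -0.2605, 0.0673]
ee_rot: [0.0, 0.892, 0.453, -0.0]
force: [0.1, 0.6, -3.6]
finger_gap: 0.0402
finger_force: 31.3
now [ 0.3577 -0.2605  0.0673] y-axis deg -36.15 zaxis [-0. -0. -1.]
tool delta [-0.0001  0.0011  0.0063] F [ 0.13  0.61 -3.56] j [ 0.04  0.56  0.61  2.2  -0.62  0.55  0.48]
```

```bash
python3 nudge.py '0 0.0009 0.001 0 0 0;0 0 0.001 0 0 0;0 0 0.001 0 0 0;0 0 0 0 0 0;0 0 0 0 0 0'; python3 nudge.py '0 0 0.001 0 0 0;0 0 0.001 0 0 0;0 0 0 0 0 0;0 0 0 0 0 0;0 0 0 0 0 0';  python3 go.py 0.3585 -0.2612 0.061
python3 -c "
from h import *; from rig import manip, camrig
S=camrig.capture('scene')
print(blob(S['img'],(100,120,60),(125,255,255),(220,245,265,300))[:2])
cr=lambda i,x,y,w,h:cv2.resize(i[y:y+h,x:x+w],None,fx=6,fy=6,interpolation=2)
cv2.imwrite('pics/h2.png',cr(S['img'],190,220,100,95))"
```

```text
time_s: 10.92
ee_pos: [0.3585, -0.261, 0.0643]
ee_rot: [0.0, 0.892, 0.453, 0.0]
force: [-0.4, 0.8, -1.4]
finger_gap: 0.04
finger_force: 31.3
time_s: 11.55
ee_pos: [0.3585, -0.261, 0.0623]
ee_rot: [0.0, 0.892, 0.453, 0.0]
force: [0.2, -0.0, -2.1]
finger_gap: 0.0401
finger_force: 31.3
now [ 0.3585 -0.261   0.0623] y-axis deg -36.15 zaxis [ 1.e-04 -1.e-04 -1.e+00]
tool delta [-0.0002  0.0001  0.0013] F [ 0.19 -0.02 -2.15] j [ 0.05  0.57  0.6   2.2  -0.63  0.54  0.49]
(array([240.72176309, 277.41873278]), array([226, 269,  30,  17, 363], dtype=int32))
```

View pics/h2.png

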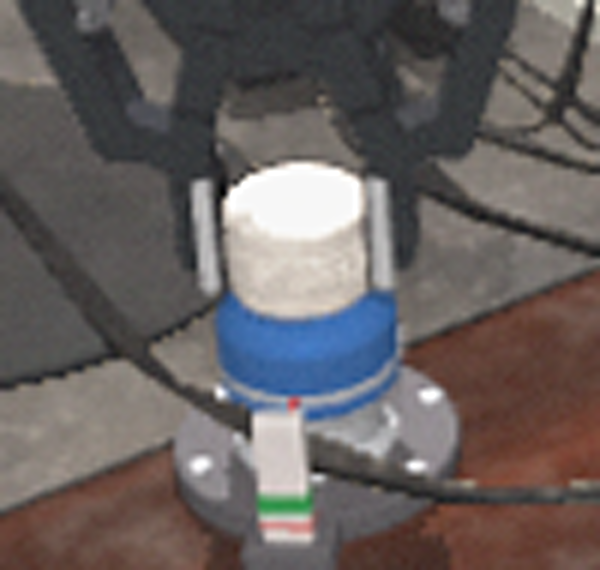

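The weight has met the cap, is upright and looks central: weight mid-column about 239.3, cap 241, and the vertical's slant explains about 1.4 px of that. The cap has begun to sink and the pad tips are clear of the dome.

```bash
python3 nudge.py '0 0 0.001 0 0 0;0 0 0.0006 0 0 0;0 0 0 0 0 0;0 0 0 0 0 0;0 0 0 0 0 0'; python3 nudge.py '0 0 0 0 0 0;0 0 0 0 0 0;0 0 0 0 0 0;0 0 0 0 0 0' 0.044 20;python3 nudge.py '0 0 0 0 0 0;0 0 0 0 0 0;0 0 0 0 0 0;0 0 0 0 0 0' 0.052;  python3 go.py 0.3585 -0.2612 0.061
python3 -c "
from h import *; from rig import manip, camrig
S=camrig.capture('scene')
print(blob(S['img'],(100,120,60),(125,255,255),(220,245,265,300))[:2])
cr=lambda i,x,y,w,h:cv2.resize(i[y:y+h,x:x+w],None,fx=6,fy=6,interpolation=2)
cv2.imwrite('pics/h3.png',cr(S['img'],190,220,100,95))"
```

```text
time_s: 12.22
ee_pos: [0.3585, -0.261, 0.0607]
ee_rot: [0.0, 0.892, 0.453, 0.0]
force: [-1.0, -0.1, -0.3]
finger_gap: 0.04
finger_force: 31.3
time_s: 12.72
ee_pos: [0.3585, -0.261, 0.0607]
ee_rot: [0.0, 0.892, 0.453, 0.0]
force: [-0.0, -0.3, 0.4]
finger_gap: 0.0441
finger_force: 0.0
time_s: 13.22
ee_pos: [0.3585, -0.261, 0.0607]
ee_rot: [0.0, 0.892, 0.453, 0.0]
force: [0.2, 0.1, -0.8]
finger_gap: 0.0522
finger_force: 0.0
now [ 0.3585 -0.261   0.0607] y-axis deg -36.15 zaxis [ 1.e-04 -0.e+00 -1.e+00]
tool delta [-0.0002  0.0002 -0.0003] F [ 0.21  0.06 -0.83] j [ 0.05  0.57  0.59  2.2  -0.63  0.54  0.5 ]
(array([241.14583333, 277.70572917]), array([226, 266,  30,  21, 384], dtype=int32))
```

View pics/h3.png

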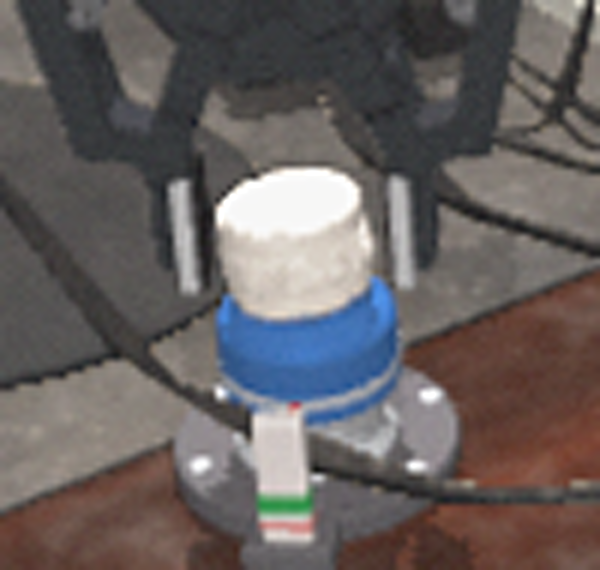

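Released: the weight leans a few degrees to the left (top face tilted around (240,253)), so it may be rocking. I'll track it over time.

```bash
cat > tilt.py <<'E'
from h import *; from rig import manip, camrig
def m(S):
    c,st,k=blob(S["img"],(0,0,120),(180,75,255),(222,245,253,275)); 
    top=cv2.inRange(S["img"],(225,225,225),(255,255,255)); t=np.zeros_like(top); t[243:272,222:256]=top[243:272,222:256]
    ct=max(cv2.findContours(t,0,1)[0],key=cv2.contourArea); e=cv2.fitEllipse(ct); return np.round([*e[0],*e[1],e[2]],1)
if __name__=="__main__":
    for i in range(12): print(manip.observe()["time_s"],m(camrig.capture("scene")))
E
python3 tilt.py; python3 nudge.py '0 0 0 0 0 0;0 0 0 0 0 0;0 0 0 0 0 0;0 0 0 0 0 0'; python3 tilt.py
```

```text
13.275 [237.9 253.3   9.9  22.6  81.2]
13.325 [238.  253.2   9.9  22.5  81.9]
13.375 [238.1 253.2   9.9  22.7  82.2]
13.425 [238.1 253.2   9.9  22.6  82.1]
13.475 [238.  253.2   9.9  22.5  81.9]
13.525 [237.9 253.3   9.9  22.6  81.2]
13.575 [237.8 253.4  10.   22.6  80.4]
13.625 [237.8 253.4  10.   22.6  80.4]
13.675 [237.6 253.5  10.3  22.   80.1]
13.725 [237.5 253.5  10.3  22.5  79.6]
13.775 [237.6 253.5  10.3  22.3  79.8]
13.825 [237.7 253.4  10.   22.3  80.3]
time_s: 14.38
ee_pos: [0.3585, -0.261, 0.0607]
ee_rot: [0.0, 0.892, 0.453, -0.0]
force: [-0.1, -0.4, 0.0]
finger_gap: 0.0521
finger_force: 0.0
14.375 [237.6 253.4  10.2  22.2  80. ]
14.425 [237.7 253.4  10.1  22.3  80.3]
14.475 [237.8 253.4  10.2  22.4  80.4]
14.525 [237.8 253.4  10.   22.6  80.4]
14.575 [237.8 253.3  10.1  22.5  80.6]
14.625 [237.8 253.3  10.   22.5  81. ]
14.675 [237.8 253.3  10.1  22.5  80.6]
14.725 [237.8 253.3  10.   22.5  81. ]
14.775 [237.9 253.3  10.1  22.3  80.8]
14.825 [237.8 253.4  10.   22.6  80.4]
14.875 [237.8 253.4  10.   22.6  80.4]
14.925 [237.7 253.4  10.   22.4  80.4]
```

```bash
python3 - <<'E'
from h import *; from rig import manip, camrig; from tilt import m
from scipy.optimize import least_squares
S=camrig.capture("scene"); a=np.linspace(0,2*np.pi,40)
def ell(cx,cy,cz,tx,ty):
    r=R.from_rotvec([tx,ty,0]); P=[proj(S,np.array([cx,cy,cz])+r.apply([.0205*np.cos(t),.0205*np.sin(t),0])) for t in a]
    return cv2.fitEllipse(np.float32(P))
print("level",ell(.3585,-.261,.0887,0,0)); print("seen",m(S))
for d in((0.1,0),(0,0.1),(-.1,0),(0,-.1)): print(d,ell(.3585,-.261,.0887,*d))
for n,b in(("h2",(190,220)),("h3",(190,220))):
    i=cv2.imread(f"pics/{n}.png"); t=cv2.inRange(i,(225,)*3,(255,)*3); t[:150]=0; t[300:]=0; t[:,:200]=0; t[:,380:]=0
    e=cv2.fitEllipse(max(cv2.findContours(t,0,1)[0],key=cv2.contourArea)); print(n,np.array(e[0])/6+b,np.array(e[1])/6,e[2])
print("down px/m",proj(S,(.3585,-.261,.07))-proj(S,(.3585,-.261,.06)),"x",proj(S,(.3685,-.261,.06))-proj(S,(.3585,-.261,.06)),"y",proj(S,(.3585,-.251,.06))-proj(S,(.3585,-.261,.06)))
E
```

```text
level ((239.4179229736328, 254.12478637695312), (12.457845687866211, 24.548309326171875), 84.53385162353516)
seen [237.8 253.4  10.   22.6  80.4]
(0.1, 0) ((239.4108123779297, 254.13433837890625), (14.236885070800781, 24.54094696044922), 87.66019439697266)
(0, 0.1) ((239.4049530029297, 254.1134490966797), (11.44845199584961, 24.534984588623047), 90.1957778930664)
(-0.1, 0) ((239.4226837158203, 254.1109619140625), (10.556275367736816, 24.553058624267578), 81.69682312011719)
(0, -0.1) ((239.43360900878906, 254.1324920654297), (13.345447540283203, 24.55462074279785), 78.5848159790039)
h2 [239.61372375 253.54092916] [12.07006454 21.68894704] 89.05484771728516
h3 [238.1946818  253.89996847] [10.51939456 23.08002726] 80.90831756591797
down px/m [-0.43997064 -4.89516601] x [ 5.0339339 -1.9412228] y [-2.92207632 -2.48254473]
```

The fitted tilt is about 0.1 rad toward (-0.33, 0.94), so the weight sits roughly 3–5 mm off the apex in that direction. I'll regrasp, lift slightly, shift it back and release again.

```bash
python3 nudge.py '0 0 0 0 0 0;0 0 0 0 0 0;0 0 0 0 0 0;0 0 0 0 0 0' 0.036 20; python3 tilt.py | tail -2; python3 nudge.py '0 0 -0.003 0 0 0;0 0 -0.004 0 0 0;0.0018 0.0026 0 0 0 0;0 0 0 0 0 0;0 0 0 0 0 0;0 0 0.004 0 0 0;0 0 0.001 0 0 0;0 0 0.001 0 0 0;0 0 0.001 0 0 0;0 0 0 0 0 0;0 0 0 0 0 0'; python3 tilt.py | tail -2
python3 nudge.py '0 0 0 0 0 0;0 0 0 0 0 0;0 0 0 0 0 0;0 0 0 0 0 0' 0.052; python3 go.py .3595 -.264 .0607; python3 tilt.py |sed -n '1~3p'; python3 nudge.py '0 0 0 0 0 0;0 0 0 0 0 0;0 0 0 0 0 0;0 0 0 0 0 0'; python3 tilt.py | tail -2
```

```text
time_s: 15.52
ee_pos: [0.3584, -0.2608, 0.0607]
ee_rot: [-0.0, 0.892, 0.453, -0.0]
force: [0.6, 0.3, 0.6]
finger_gap: 0.0404
finger_force: 23.5
16.025 [239.  253.9  10.3  21.8  86.6]
16.075 [238.9 253.9  10.3  21.6  87. ]
time_s: 17.5
ee_pos: [0.3617, -0.2611, 0.0608]
ee_rot: [0.0, 0.892, 0.453, 0.0]
force: [1.0, -1.4, -0.3]
finger_gap: 0.0401
finger_force: 23.5
18.0 [241.  253.2  10.3  21.6  86.8]
18.05 [240.9 253.2  10.4  21.7  86. ]
time_s: 18.6
ee_pos: [0.3615, -0.261, 0.0607]
ee_rot: [-0.0, 0.892, 0.453, -0.0]
force: [-0.1, 0.4, 0.1]
finger_gap: 0.0522
finger_force: 0.0
now [ 0.3615 -0.261   0.0607] y-axis deg -36.15 zaxis [-1.e-04  1.e-04 -1.e+00]
tool delta [-0.0036  0.0001 -0.    ] F [-0.12  0.41  0.12] j [ 0.05  0.57  0.59  2.2  -0.63  0.54  0.49]
18.6 [242.3 252.9  10.1  22.3  91.7]
18.75 [242.8 253.1  10.4  22.8  92.5]
18.9 [242.2 252.8   9.6  22.3  91. ]
19.05 [242.8 253.1  10.4  22.9  92.2]
time_s: 19.7
ee_pos: [0.3616, -0.261, 0.0607]
ee_rot: [0.0, 0.892, 0.453, 0.0]
force: [0.9, 0.4, 0.0]
finger_gap: 0.0521
finger_force: 0.0
20.2 [242.4 253.1  10.3  22.7  91.9]
20.25 [242.4 253.   10.2  22.5  91.6]
```

```bash
python3 nudge.py '0 0 0 0 0 0;0 0 0 0 0 0;0 0 0 0 0 0;0 0 0 0 0 0' 0.036 20; python3 nudge.py '0 0 -0.003 0 0 0;0 0 -0.004 0 0 0;-0.0013 -0.0011 0 0 0 0;0 0 0 0 0 0;0 0 0 0 0 0;0 0 0.004 0 0 0;0 0 0.001 0 0 0;0 0 0.001 0 0 0;0 0 0.001 0 0 0;0 0 0 0 0 0;0 0 0 0 0 0'; python3 tilt.py | tail -2
python3 nudge.py '0 0 0 0 0 0;0 0 0 0 0 0;0 0 0 0 0 0;0 0 0 0 0 0' 0.052; python3 go.py .36 -.2612 .0607; python3 tilt.py |sed -n '1~4p'; python3 nudge.py '0 0 0 0 0 0;0 0 0 0 0 0;0 0 0 0 0 0;0 0 0 0 0 0'; python3 tilt.py | tail -2;python3 -c "
from h import *; from rig import manip, camrig
S=camrig.capture('scene')
cr=lambda i,x,y,w,h:cv2.resize(i[y:y+h,x:x+w],None,fx=6,fy=6,interpolation=2)
cv2.imwrite('pics/h4.png',cr(S['img'],190,220,100,95))"
```

```text
time_s: 20.8
ee_pos: [0.3618, -0.2612, 0.0608]
ee_rot: [0.0, 0.892, 0.453, 0.0]
force: [1.1, 0.1, 1.2]
finger_gap: 0.0406
finger_force: 23.1
time_s: 22.18
ee_pos: [0.36, -0.2615, 0.0608]
ee_rot: [0.0, 0.892, 0.453, 0.0]
force: [0.5, 0.4, 0.2]
finger_gap: 0.0403
finger_force: 23.0
22.675 [240.3 253.6   9.4  21.5  88.1]
22.725 [240.2 253.7   9.5  21.4  87.5]
time_s: 23.28
ee_pos: [0.3599, -0.2614, 0.0607]
ee_rot: [-0.0, 0.892, 0.453, -0.0]
force: [0.6, 0.7, 0.3]
finger_gap: 0.0517
finger_force: 0.0
now [ 0.3599 -0.2614  0.0607] y-axis deg -36.15 zaxis [-0.e+00  1.e-04 -1.e+00]
tool delta [ 0.0002 -0.0001 -0.    ] F [0.56 0.66 0.34] j [ 0.05  0.57  0.59  2.2  -0.63  0.54  0.49]
23.275 [241.2 253.2  10.1  22.7  91.4]
23.475 [241.6 253.4  10.6  22.6  92.6]
23.675 [241.4 253.3  10.4  22.6  92.2]
time_s: 24.38
ee_pos: [0.3599, -0.2614, 0.0607]
ee_rot: [-0.0, 0.892, 0.453, 0.0]
force: [0.6, -0.5, 0.4]
finger_gap: 0.0519
finger_force: 0.0
24.875 [241.5 253.4  10.5  22.5  92.4]
24.925 [241.6 253.4  10.6  22.4  92.7]
```

View pics/h4.png

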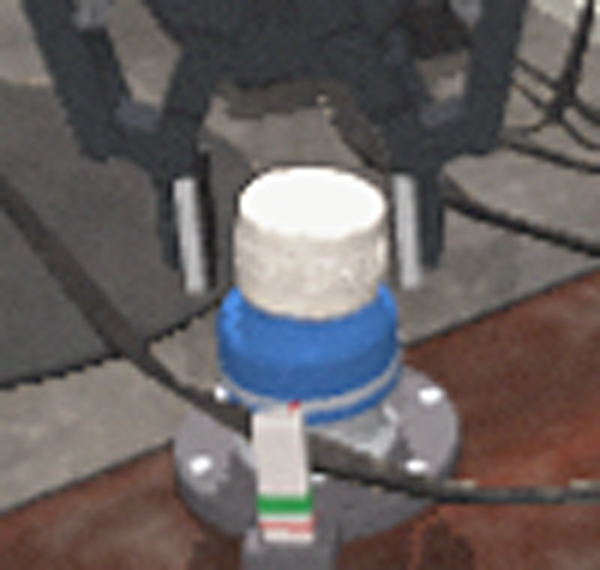

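The weight now stands nearly upright and is central on the cap (weight base mid-column about 241.5, cap 241.3), with the fingers clear on both sides. It holds a steady few degrees of lean, which looks like normal rest on the dome. Next I'll back off upward and shut the fingers above it.

```bash
python3 nudge.py '0 0 0 0 0 0;0 0 0 0 0 0;0 0 0 0 0 0' 0.07; python3 nudge.py '0 0 -0.01 0 0 0;0 0 -0.02 0 0 0;0 0 -0.02 0 0 0;0 0 -0.01 0 0 0;0 0 0 0 0 0'; python3 nudge.py '0 0 0 0 0 0;0 0 0 0 0 0;0 0 0 0 0 0;0 0 0 0 0 0;0 0 0 0 0 0;0 0 0 0 0 0' 0 30; python3 go.py .3595 -.2613 .095; python3 tilt.py | tail -2
python3 -c "
from h import *; from rig import manip, camrig
S=camrig.capture('scene')
for p in((239.6,253.5),(241.5,253.3)): print(plane(S,p,.089))
print(blob(S['img'],(100,120,60),(125,255,255),(220,245,265,300))[:2])
cr=lambda i,x,y,w,h:cv2.resize(i[y:y+h,x:x+w],None,fx=6,fy=6,interpolation=2)
cv2.imwrite('pics/h5.png',cr(S['img'],190,220,100,95))"
```

```text
time_s: 25.4
ee_pos: [0.36, -0.2615, 0.0607]
ee_rot: [0.0, 0.892, 0.453, -0.0]
force: [-0.1, 0.0, 0.6]
finger_gap: 0.0698
finger_force: 0.0
time_s: 26.02
ee_pos: [0.3605, -0.2615, 0.1213]
ee_rot: [0.001, 0.892, 0.453, 0.001]
force: [-0.4, -0.1, 0.0]
finger_gap: 0.0703
finger_force: 0.0
time_s: 26.78
ee_pos: [0.36, -0.2614, 0.1207]
ee_rot: [-0.0, 0.892, 0.453, 0.0]
force: [0.8, -0.3, -0.5]
finger_gap: -0.0
finger_force: 0.0
now [ 0.36   -0.2614  0.1207] y-axis deg -36.15 zaxis [ 0.  0. -1.]
tool delta [-0.0002 -0.0004  0.0257] F [ 0.78 -0.34 -0.45] j [-0.06  0.46  0.73  2.18 -0.5   0.67  0.39]
27.275 [241.6 253.    9.5  23.5  92.6]
27.325 [241.6 253.    9.6  23.4  92.7]
[ 0.35925439 -0.26021283  0.089     ]
[ 0.36212461 -0.2616231   0.089     ]
(array([240.43603133, 277.79634465]), array([226, 268,  30,  19, 383], dtype=int32))
```

View pics/h5.png

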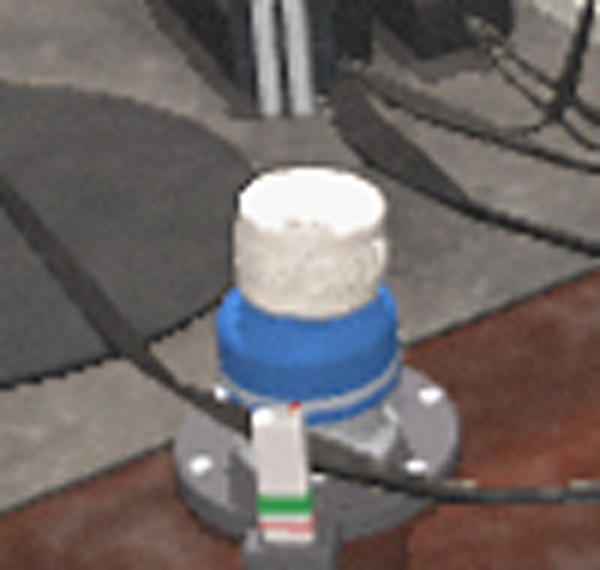

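The weight balances alone at about (241,255) on the cap, with the shut fingertips above it at (238,238). Now the press.

```bash
python3 nudge.py '-0.0002 -0.0004 0.01 0 0 0;0 0 0.01 0 0 0;0 0 0.004 0 0 0;0 0 0 0 0 0;0 0 0 0 0 0'; python3 nudge.py '0 0 0.001 0 0 0;0 0 0.001 0 0 0;0 0 0.001 0 0 0;0 0 0.001 0 0 0;0 0 0.001 0 0 0;0 0 0.001 0 0 0;0 0 0.001 0 0 0;0 0 0.001 0 0 0;0 0 0 0 0 0'; python3 go.py .3595 -.2613 .075; python3 tilt.py | tail -2
python3 -c "
from h import *; from rig import manip, camrig
S=camrig.capture('scene')
print(blob(S['img'],(100,120,60),(125,255,255),(220,245,265,300))[:2])
cr=lambda i,x,y,w,h:cv2.resize(i[y:y+h,x:x+w],None,fx=6,fy=6,interpolation=2)
cv2.imwrite('pics/h6.png',cr(S['img'],190,220,100,95))"
```

```text
time_s: 28.05
ee_pos: [0.3596, -0.2615, 0.0968]
ee_rot: [0.0, 0.892, 0.453, 0.0]
force: [0.6, -0.7, 0.7]
finger_gap: -0.0
finger_force: 0.0
time_s: 29.18
ee_pos: [0.3595, -0.2614, 0.0887]
ee_rot: [-0.0, 0.892, 0.453, -0.0]
force: [0.1, 0.8, 1.0]
finger_gap: 0.0002
finger_force: 0.4
now [ 0.3595 -0.2614  0.0887] y-axis deg -36.15 zaxis [-1.e-04  0.e+00 -1.e+00]
tool delta [0.0001 0.     0.0137] F [0.13 0.76 0.99] j [-0.    0.52  0.66  2.19 -0.57  0.6   0.45]
29.675 [249.  253.8   6.2   9.  130.5]
29.725 [249.  253.8   6.2   9.  130.5]
(array([240.47368421, 278.44473684]), array([226, 269,  30,  18, 380], dtype=int32))
```

View pics/h6.png

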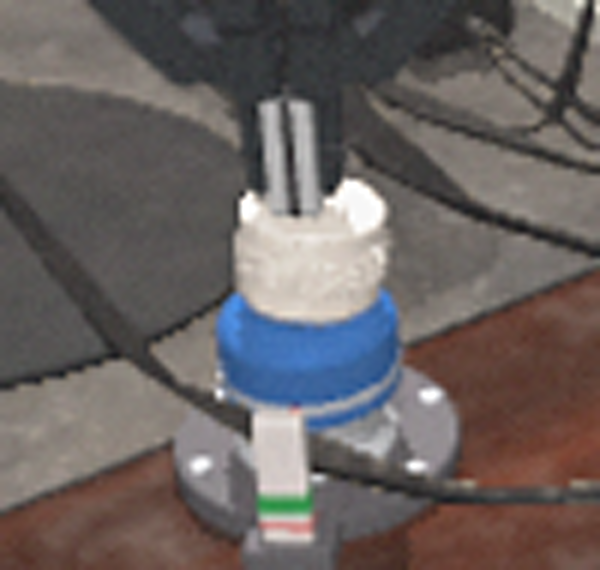

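The fingertips rest on the weight's top near its middle (239,255), and the cap is just starting to go further in. I'll keep pressing slowly.

```bash
python3 nudge.py '0 0 0.001 0 0 0;0 0 0.001 0 0 0;0 0 0.001 0 0 0;0 0 0.001 0 0 0;0 0 0.001 0 0 0;0 0 0.001 0 0 0;0 0 0.001 0 0 0;0 0 0 0 0 0;0 0 0 0 0 0'; cat > chk.py <<'E'
from h import *; from rig import manip, camrig
S=camrig.capture('scene'); i=S['img']
print("cap",blob(i,(100,120,60),(125,255,255),(220,245,265,315))[:2]); 
w=cv2.inRange(cv2.cvtColor(i,40),(0,0,120),(30,75,255)); r=[np.where(w[y,222:262])[0] for y in(262,266,270,274)]
print("w edges",[(y,222+a.min(),222+a.max()) for y,a in zip((262,266,270,274),r) if len(a)])
for n,lo,hi in(("red",(0,120,90),(8,255,255)),("red2",(170,120,90),(180,255,255)),("green",(45,90,50),(85,255,255))):
    m=cv2.inRange(cv2.cvtColor(i,40),lo,hi)[275:318,225:250]; ys,xs=np.where(m); print(n,sorted(set(zip((ys+275).tolist(),(xs+225).tolist())))[:30])
f=[manip.observe()["force"][2]]
for _ in range(6): camrig.capture('scene'); f.append(manip.observe()["force"][2])
print("Fz",np.mean(f),np.std(f),manip.observe()["ee_pos"])
E
python3 chk.py
```

```text
time_s: 30.95
ee_pos: [0.3595, -0.2614, 0.0817]
ee_rot: [0.0, 0.892, 0.453, 0.0]
force: [-2.1, -0.4, 5.7]
finger_gap: 0.0003
finger_force: 2.3
cap (array([241.06628242, 281.38616715]), array([227, 272,  29,  19, 347], dtype=int32))
w edges [(262, np.int64(229), np.int64(254)), (266, np.int64(229), np.int64(254)), (270, np.int64(230), np.int64(254)), (274, np.int64(222), np.int64(261))]
red [(311, 228), (311, 229), (312, 228), (313, 226), (313, 228), (314, 228), (315, 228), (316, 229), (317, 228), (317, 230)]
red2 []
green [(303, 233), (303, 234), (303, 235), (303, 236), (303, 237), (303, 238), (303, 239), (303, 240), (303, 241), (304, 233), (304, 234), (304, 235), (304, 236), (304, 237), (304, 238), (304, 239), (304, 240), (304, 241)]
Fz 4.775664971033939 0.3825518499187418 [ 0.35952681 -0.26137715  0.08172151]
```

```bash
python3 nudge.py '0 0 0.001 0 0 0;0 0 0.001 0 0 0;0 0 0.001 0 0 0;0 0 0.001 0 0 0;0 0 0.001 0 0 0;0 0 0.001 0 0 0;0 0 0.0005 0 0 0;0 0 0 0 0 0;0 0 0 0 0 0'; python3 chk.py; python3 -c "
from h import *; from rig import manip, camrig
S=camrig.capture('scene')
for z in(.0,.004,.0135,.018): print(z,proj(S,(.3585,-.2612,.05-z)))"
```

```text
time_s: 32.42
ee_pos: [0.3593, -0.2616, 0.0754]
ee_rot: [0.0, 0.892, 0.453, -0.0]
force: [-3.2, 0.1, 8.3]
finger_gap: -0.0004
finger_force: 4.1
cap (array([242.2295082 , 283.78032787]), array([227, 275,  30,  18, 305], dtype=int32))
w edges [(262, np.int64(230), np.int64(254)), (266, np.int64(230), np.int64(255)), (270, np.int64(229), np.int64(255)), (274, np.int64(222), np.int64(261))]
red [(311, 229), (312, 226), (312, 227), (313, 227), (313, 229), (314, 228), (315, 229), (317, 229), (317, 230)]
red2 []
green [(303, 233), (303, 234), (303, 235), (303, 236), (303, 237), (303, 238), (303, 239), (303, 240), (303, 241), (304, 233), (304, 234), (304, 235), (304, 236), (304, 237), (304, 238), (304, 239), (304, 240), (304, 241)]
Fz 8.354139041262709 0.50256819558957 [ 0.3593682  -0.26157551  0.07539497]
0.0 [241.22966924 273.08014313]
0.004 [241.40203385 274.99931194]
0.0135 [241.80816073 279.52127276]
0.018 [241.99896224 281.64572442]
```

```bash
Z='0 0 0 0 0 0'; python3 nudge.py '0 0 0 0 0 0;0 0 0 0 0 0;0 0 0 0 0 0;0 0 0 0 0 0;0 0 0 0 0 0;0 0 0 0 0 0;0 0 0 0 0 0;0 0 0 0 0 0;0 0 0 0 0 0;0 0 0 0 0 0;0 0 0 0 0 0;0 0 0 0 0 0'; python3 nudge.py '0 0 0 0 0 0;0 0 0 0 0 0;0 0 0 0 0 0;0 0 0 0 0 0;0 0 0 0 0 0;0 0 0 0 0 0;0 0 0 0 0 0;0 0 0 0 0 0;0 0 0 0 0 0;0 0 0 0 0 0;0 0 0 0 0 0;0 0 0 0 0 0'; python3 chk.py
```

```text
time_s: 34.33
ee_pos: [0.3594, -0.2616, 0.0754]
ee_rot: [0.0, 0.892, 0.453, -0.0]
force: [-3.3, 0.2, 8.6]
finger_gap: -0.0001
finger_force: 4.1
time_s: 35.83
ee_pos: [0.3594, -0.2616, 0.0754]
ee_rot: [0.0, 0.892, 0.453, -0.0]
force: [-2.3, 0.5, 8.2]
finger_gap: 0.0
finger_force: 4.1
cap (array([242.2295082 , 283.78032787]), array([227, 275,  30,  18, 305], dtype=int32))
w edges [(262, np.int64(230), np.int64(254)), (266, np.int64(230), np.int64(255)), (270, np.int64(229), np.int64(255)), (274, np.int64(222), np.int64(261))]
red [(311, 229), (312, 229), (313, 226), (313, 227), (313, 228), (314, 227), (315, 228), (315, 229)]
red2 []
green [(303, 233), (303, 234), (303, 235), (303, 236), (303, 237), (303, 238), (303, 239), (303, 240), (303, 241), (304, 233), (304, 234), (304, 235), (304, 236), (304, 237), (304, 238), (304, 239), (304, 240), (304, 241)]
Fz 8.781473899202785 0.5362325712911197 [ 0.35935834 -0.26158078  0.07538912]
```

```bash
python3 -c "
from rig import manip, camrig
print(manip.close_job())"
```

```text
the job is handed in; nothing more can be done
None
```

The job is handed in with the arm still pressing: the weight balanced alone with a lean of about 5° (after two re-centrings), and the cap was held near 18 mm (8.5 N finger push) for over 3 s, judged from TCP height, force and cap pixels because I couldn't pick out the red pointer in the camera image.

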